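# Take the locking key out of a stop fixture and close its jaws

### The job

The two steel jaws of the small fixture are locked apart by an I-shaped aluminium key that sits flush between them. Press the ejector lever at the front of the fixture fully down so that the key rises, lift the key straight up out of the jaws, without dragging it sideways, and stand it upright in the flat grey parts tray without disturbing the vee block and the collet already in there. Push the sliding jaw fully home against the fixed jaw.

Things in the scene. Friction and masses are not known exactly. Their poses are not given: they have to be found in the camera images.
- fixture: Dark steel base plate 88 x 162 x 24 mm, fixed to the bench. Origin on the bench under the centre of the key's pocket; z up, lever at its -x side (front, reaches 134 mm out), jaws in line along y. Jaws: steel, 64 mm wide (x), 56 long (y), from z = 24 to 74 mm; fixed one at y = -65 to -9 mm, sliding one at +9 to +65 mm at the start. Key stands in their facing T-slots with 0.8 mm play.
- pocket (a point): Centre of the key's pocket in the fixture, 49 mm above the bench: where the key's centre is at the start. Same axes as the fixture.
- ejector (a joint): Ejector lever, rad: 0 as found (up), 0.6 fully down. Turns about a level pin along the fixture's y axis, at x = -55, z = 30 mm of the fixture. Stiff (5 to 9 N on its pad), stays where it is left. Over its whole travel a lifter raises the key 27 mm in its slots.
- lever_pad (a point): Middle of the top face of the black round pad (26 mm across, 10 mm thick) on the end of the lever, 66 mm out (-x) and 44 mm above the lever's pin when up. Press it down here; fully down it has moved about 45 mm down and 13 mm further from the jaws.
- key_mid (a point): Centre (half-way up) of the loose aluminium key, 50 mm tall, 0.18 to 0.35 kg. Seen from above an I, axes as the fixture's: 58 mm long (y); waist 24 mm wide (x), 34 long, between two heads 40 wide, 12 long. Flush at the start; with the lever down its upper 27 mm stand clear of the jaws, to be gripped across the waist (along x) or end to end (along y). Free of the slots after 50 mm of rise in all.
- slide_jaw (a joint): Sliding jaw, in m: 0 as found, 0.018 fully home against the fixed jaw; grows as the jaw goes to the fixture's -y. It drags with about 3 N and cannot move while the key stands in it.
- jaw_end (a point): Centre of the sliding jaw's outer (+y) end face, 64 mm wide and 50 mm tall, 49 mm above the bench: push here towards the fixture's -y. The base plate under it (top at 24 mm) sticks out 16 mm beyond this face.
- parts_tray: Flat open grey steel tray, 200 mm (x) x 300 mm (y), 32 mm high, walls 2 mm, fixed to the bench. Origin: underside, centre; floor 2 mm above it. The middle of the tray, 120 mm long in y, is empty.
- vee_block: Hardened steel vee block, 50 x 60 x 42 mm, loose, standing in the +y end of the tray. Origin: underside, centre. To be left alone.
- collet: Small steel collet, 34 x 33 x 47 mm, loose, standing in the -y end of the tray. Origin: underside, centre. To be left alone.
Mind the look-alikes: they are no part of the job. What is shaped like the part that bears key_mid but green or purple is not meant.

How it is judged:
By the outcome, as a careful person would: the job done as asked, in the order asked, and still so for the second after the job is handed in, with the robot touching nothing.
It also fails if it takes over 66 s, if anything falls off the work surface, if the arm or the gripper's body presses on something with over 40 N, if the wrist force passes 120 N, or if a joint passes its speed limit or range.

### The arm

A 6-joint arm with a two-finger parallel gripper is mounted at the origin on a cart in front of the work surface, level with it; the furniture and walls round the work are solid. World frame = base frame: x ahead of the robot, y to its left, z up, the work surface at z = 0. Lengths are in mm, angles in rad, forces in N, time in s.
With the tool pointing down it reaches from about 275 to 1000 mm from the base axis. Payload 8.4 kg.
Tool frame: the origin (TCP) lies midway between the tips of the shut fingers; the grasp point (between the pads) lies 19 mm behind it; z points along the fingers, y is the line along which they close (so a half turn about z gives the same grasp; the last joint's range is limited). The gripper opens to 85 mm and grips with 20 to 120 N. Pads are 22 mm wide; open, the fingers measure 114 mm over their backs; the gripper's body (76 mm by 85 mm) begins 54 mm behind the grasp point. The pads swing forward as they close: fully open they stand 13 mm farther back than shut.
Start: joints at [-1.145, 0.353, 1.633, -0, 1.155, -0.002], TCP at [259.293, -568.678, 231.281] pointing down, gripper open.
Joint ranges: [-2.63, 2.63], [-0.92, 2.1], [0.06, 2.66], [-1.3, 4.44], [0, 2.69], [-3.02, 3.02]. Speed limits (rad/s): [2.22, 2.22, 2.79, 3.14, 3.14, 3.14].

### API

Orientations are given as [roll, pitch, yaw] about the fixed x, y, z axes, in that order (R = Rz(yaw) Ry(pitch) Rx(roll)).
In Python, from rig import r gives the robot as it stands.
- The arm moves only by the tool servo_tool, never from a script. Its argument "deltas" is a list of rows, each an object of numbers: "x", "y", "z": the shift along the world's x, y, z in mm; "rx", "ry", "rz": the turn, a rotation vector about the world's x, y, z in rad; "gripper": the gripper's target within -1 to 1 (fully open at 1, half-way at 0, shut at -1). A call has 1 to 10 rows; each row is the pose to reach, as a shift and turn from the pose commanded when the call began; what a row does not reach only later rows make up. A row lasts 1/10 s, in which the tool goes at most 50 mm and 8.59 degrees, less where a joint would pass 70% of its speed; a pose out of reach is approached as far as the arm can. A call with a gripper value outside its range is refused whole. The fingers move at their own pace and stop on an object; "newtons" is the grip in N (left out, the last holds). Time passes only in rows, so rows that repeat a pose let the fingers close. It gives the time, the measured TCP pose, the force, the opening and the grip force at its end, in the units of the state.
- r.sense(): the state, without advancing time (a new reading comes with each control period).
- r.grab_frame(name): name is "side" or "top" or "wrist"; returns the picture (480x640x3 uint8, blue, green, red); there is no depth.
- r.camera_params(name): a dict with "mtx" (3x3 intrinsics, pixels), "eye" and "orientation" of the camera in the world. Camera axes: x right, y down, z forward; pixel columns grow to the right and rows downward; lengths in mm; the calibration is good to about 2 mm. A picture is of the moment at which its call begins: read the wrist's pose just before it. camera_params takes no time and is no camera call; for the wrist camera it gives the pose at the moment of the call.
- r.sign_off(): hands the job in; it is judged then, once.
Trained networks look in the newest picture that a camera, given by its name, has taken for a name from the list of things; names that differ only in an ending like _2 or _b are one class to them, and where a whole thing is asked for, a point or a joint stands for the part that bears it (a point fixed in the world has none). Each returns a list of dicts, best first, with "conf" (0 to 1); they miss things now and then, are a little off and sometimes report something else, mostly with a low value. They report only what shows in the picture. A call takes as long as a camera call. They do not tell look-alikes from the thing itself.
- r.recognise(name, camera): "box" ([left, top, width, height] in pixels, round what is visible of it).
The state is a dict: "clock": time; "qpos": joint angles; "qvel": joint speeds; "joint_efforts": joint torques, N m; "eef_pos": TCP position; "tcp_rot": TCP orientation; "contact_force": force on the tool from outside, world axes, zero at the start; "wrist_torque": the same for the moment, N m; "opening": opening from 0.0 (shut) to 1.0 (fully open); "grasp_force": force on a finger pad.
Only numpy, scipy, OpenCV 4.12 (cv2) and the standard library are available. Lean on these libraries where they do the work, as an engineer would, in place of code of your own. Each camera call takes 0.05 s, during which the arm holds its last target. There are 200 camera calls.

## Working session

There is one attempt and no reset: what is moved stays moved. The work goes in short steps, Python scripts to look and compute and a tool call to move; the robot and the scene stay as the last step left them, time stands still between calls to the robot, and variables do not carry over. Pictures are saved under pics/ and viewed, at most 10 in all, crops included, and the job is handed in when it is done.

Besides the shell and the picture viewer there is one more tool, called after "Emit:" as name([rows], argument=value, ...), one row to a line, values as JSON. servo_tool: Moves the arm, as the interface text tells. Its arguments: {"type":"object","properties":{"deltas":{"type":"array","items":{"type":"object","properties":{"x":{"type":"number"},"y":{"type":"number"},"z":{"type":"number"},"rx":{"type":"number"},"ry":{"type":"number"},"rz":{"type":"number"},"gripper":{"type":"number"}}}},"newtons":{"type":"number"}},"required":["deltas"]}

```bash
mkdir -p pics; cat > h.py <<'E'
from rig import r
import cv2, numpy as np
def ray(cam,u,v,z):
    p=r.camera_params(cam);K=np.array(p["mtx"]);o=np.array(p["eye"],float)
    R=np.array(p["orientation"],float)
    if R.shape!=(3,3):
        from scipy.spatial.transform import Rotation as Ro
        R=Ro.from_euler('xyz',R).as_matrix() if R.size==3 else Ro.from_quat(R).as_matrix()
    d=R@np.linalg.solve(K,[u,v,1]);return o+d*(z-o[2])/d[2]
def proj(cam,P):
    p=r.camera_params(cam);K=np.array(p["mtx"]);o=np.array(p["eye"],float)
    R=np.array(p["orientation"],float)
    if R.shape!=(3,3):
        from scipy.spatial.transform import Rotation as Ro
        R=Ro.from_euler('xyz',R).as_matrix()
    q=K@(R.T@(np.array(P,float)-o));return q[:2]/q[2]
E
python3 - <<'E'
from h import *
for c in("top","side"):
    cv2.imwrite(f"pics/{c}0.png",r.grab_frame(c)); print(c,r.camera_params(c))
    for n in("fixture","lever_pad","key_mid","slide_jaw","parts_tray","vee_block","collet"):
        print(n,[(d["box"],round(d["conf"],2)) for d in r.recognise(n,c)[:3]])
print(r.sense())
E
```

```text
top {'mtx': array([[571.97627986,   0.        , 333.72047812],
       [  0.        , 571.97627986, 236.26189487],
       [  0.        ,   0.        ,   1.        ]]), 'eye': array([ 303.77567375,   -8.95183959, 1236.45302161]), 'orientation': array([-2.94191482e+00, -1.96964030e-03, -1.49973193e+00])}
fixture [([374.7, 209.2, 79.0, 86.0], 0.73), ([383.3, 213.2, 33.9, 36.4], 0.71)]
lever_pad [([399.9, 257.7, 15.6, 37.6], 0.73)]
key_mid [([406.2, 219.8, 28.5, 26.2], 0.79), ([474.6, 212.6, 37.5, 34.1], 0.73), ([410.2, 171.8, 33.1, 25.3], 0.63)]
slide_jaw [([384.8, 212.0, 34.7, 36.3], 0.7)]
parts_tray [([175.1, 184.9, 143.9, 99.3], 0.7), ([294.6, 223.0, 18.8, 18.4], 0.48)]
vee_block [([183.4, 236.9, 31.8, 26.9], 0.55)]
collet [([292.6, 227.7, 19.3, 15.5], 0.47)]
side {'mtx': array([[585.80885575,   0.        , 318.58483411],
       [  0.        , 585.80885575, 236.50910403],
       [  0.        ,   0.        ,   1.        ]]), 'eye': array([572.38914037, 944.90394922, 865.01315782]), 'orientation': array([-2.25104502, -0.01430113,  3.13422455])}
fixture [([289.4, 187.2, 81.2, 63.8], 0.98
[... 348 characters left out ...]
0.64)]
{'clock': 0.8, 'qpos': array([-1.14538689e+00,  3.52970562e-01,  1.63338259e+00,  4.48868693e-06,
        1.15523505e+00, -2.42285775e-03]), 'qvel': array([ 0.00155302,  0.00048909,  0.00103781, -0.00108663, -0.00083295,
        0.00089295]), 'joint_efforts': array([-3.07741248e-03, -6.05120587e+01, -3.42432225e+01, -4.06757936e-04,
        1.10768979e-03, -3.09653853e-05]), 'eef_pos': array([ 259.30147957, -568.6746711 ,  231.3068282 ]), 'tcp_rot': array([ 3.14158819e+00, -4.09587104e-06,  4.27830484e-01]), 'contact_force': array([-0.16567776, -0.56495925,  0.31475682]), 'wrist_torque': array([-0.01840635,  0.02106315, -0.01252352]), 'grasp_force': 0.0, 'opening': 1.0004746358211234}
```

View pics/top0.png

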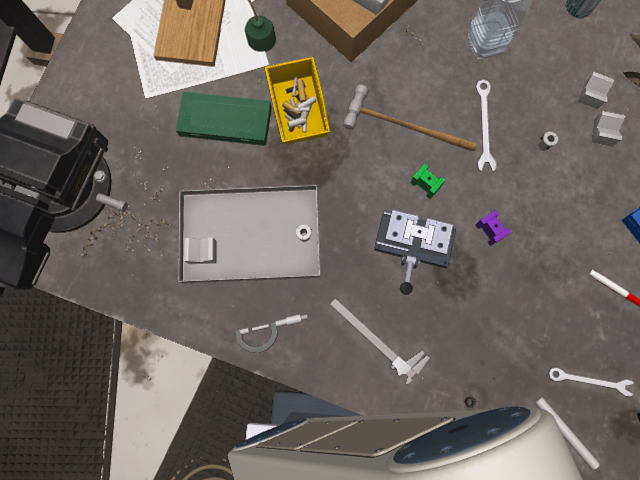

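View pics/side0.png

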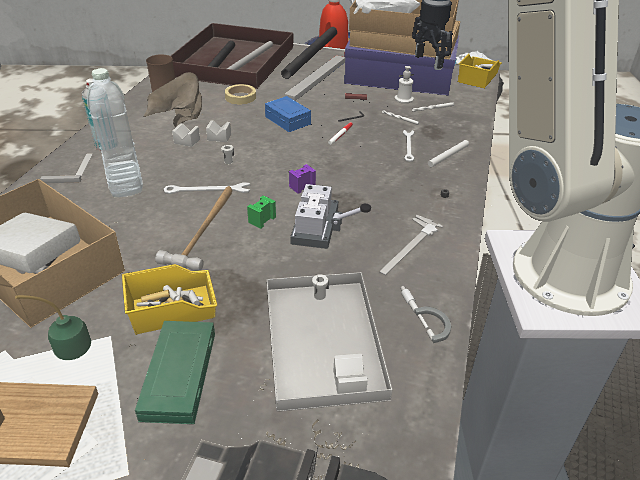

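Top view: the key is at about (419,233) in the fixture, the pad at (406,287), the tray spans (180..318, 187..281), with the vee block at (199,249) and the collet at (304,233). The side view agrees. The green and purple look-alikes stand on either side of the fixture.

```bash
python3 - <<'E'
from h import *
k=ray("top",419.5,233,74);p=ray("top",406,287.5,74)
ks=ray("side",315.7,201.8,74);ps=ray("side",365.5,208,74)
print(k,p,ks,ps)
for a,b in((k,p),(ks,ps)):
    d=(a-b)[:2];print(np.linalg.norm(d),np.arctan2(d[1],d[0]))
for u,v in((180,190),(316,186),(319,277),(180,281)): print("tray",ray("top",u,v,32))
print(ray("top",199,249,42),ray("top",304,232,47))
p=r.camera_params("wrist");print(p, r.sense()["eef_pos"])
i=r.grab_frame("top")[195:305,360:470];cv2.imwrite("pics/c1.png",cv2.resize(i,None,fx=5,fy=5,interpolation=cv2.INTER_CUBIC))
E
```

```text
[ 558.20809333 -171.71405479   74.        ] [ 442.88330262 -148.96101825   74.        ] [ 559.61388003 -160.51556888   74.        ] [ 445.70435151 -137.61146424   74.        ]
117.5478967158586 -0.19479351716886936
116.18940871483483 -0.198426858137654
tray [625.89720363 348.02455815  32.        ]
tray [656.19239526  52.61321335  32.        ]
tray [457.05082803  30.83503901  32.        ]
tray [427.63439958 323.2538505   32.        ]
[497.18275682 288.79738509  42.        ] [548.75670191  69.44502743  47.        ]
{'mtx': array([[331.13663332,   0.        , 316.29031955],
       [  0.        , 331.13663332, 245.87851142],
       [  0.        ,   0.        ,   1.        ]]), 'eye': array([ 329.95764757, -535.56708066,  373.86154394]), 'orientation': array([ 2.82955723e+00, -7.93670513e-04, -1.14182197e+00])} [ 259.30147957 -568.6746711   231.3068282 ]
```

View pics/c1.png

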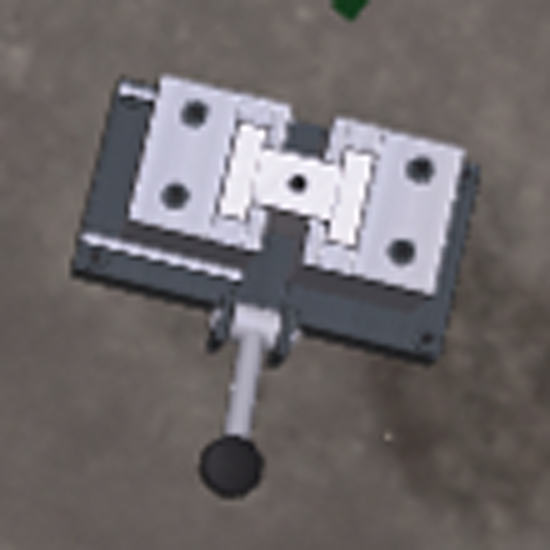

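Crop: key centre at about (419.4,231.4), pad at (405.9,287.8), fixture yaw about -0.2. The pad-to-key spacing checks out at 121 mm. The top and side views differ by about 10 mm in y, so I'll check it with the wrist camera.

Emit:
servo_tool([
  {"x":24,"y":41,"rz":-0.06,"gripper":1},
  {"x":48,"y":82,"rz":-0.12,"gripper":1},
  {"x":72,"y":123,"rz":-0.19,"gripper":1},
  {"x":96,"y":164,"rz":-0.25,"gripper":1},
  {"x":120,"y":205,"rz":-0.31,"gripper":1},
  {"x":144,"y":246,"rz":-0.38,"gripper":1},
  {"x":168,"y":287,"rz":-0.44,"gripper":1},
  {"x":200,"y":330,"rz":-0.5,"gripper":1},
  {"x":225,"y":370,"rz":-0.56,"gripper":1},
  {"x":241,"y":409,"rz":-0.625,"gripper":1},
])

```text
invalid input
```

Emit:
servo_tool([
  {"gripper":-1},
  {"gripper":-1},
  {"gripper":-1},
  {"gripper":-1},
])

```text
invalid input
```

```bash
python3 - <<'E'
from h import *
print(r.sense()["eef_pos"],r.sense()["tcp_rot"],r.sense()["opening"])
cv2.imwrite("pics/w1.png",r.grab_frame("wrist"))
for n in("lever_pad","key_mid","slide_jaw"):
    print(n,[(d["box"],round(d["conf"],2)) for d in r.recognise(n,"wrist")[:3]])
E
```

```text
[ 259.27152065 -568.67643427  231.29788449] [3.14156534e+00 1.71286352e-05 4.27802149e-01] 0.995364854122952
lever_pad []
key_mid []
slide_jaw []
```

View pics/w1.png

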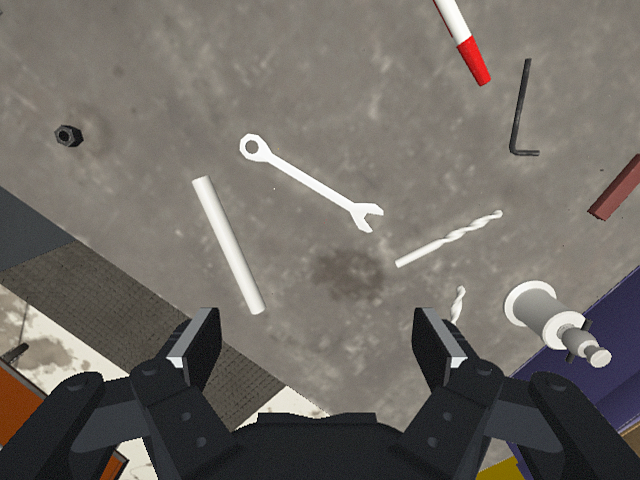

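The arm has not moved and this picture shows only the starting place; the move calls came back as "invalid input". I'll try again with complete rows.

Emit:
servo_tool([
  {"x":24,"y":41,"z":0,"rx":0,"ry":0,"rz":-0.06,"gripper":1},
  {"x":48,"y":82,"z":0,"rx":0,"ry":0,"rz":-0.12,"gripper":1},
  {"x":72,"y":123,"z":0,"rx":0,"ry":0,"rz":-0.19,"gripper":1},
  {"x":96,"y":164,"z":0,"rx":0,"ry":0,"rz":-0.25,"gripper":1},
  {"x":120,"y":205,"z":0,"rx":0,"ry":0,"rz":-0.31,"gripper":1},
  {"x":144,"y":246,"z":0,"rx":0,"ry":0,"rz":-0.38,"gripper":1},
  {"x":168,"y":287,"z":0,"rx":0,"ry":0,"rz":-0.44,"gripper":1},
  {"x":200,"y":330,"z":0,"rx":0,"ry":0,"rz":-0.5,"gripper":1},
  {"x":225,"y":370,"z":0,"rx":0,"ry":0,"rz":-0.56,"gripper":1},
  {"x":241,"y":409,"z":0,"rx":0,"ry":0,"rz":-0.625,"gripper":1},
], newtons=40)

```text
clock: 2.05
eef_pos: [501.9, -157.7, 231.6]
tcp_rot: [-3.142, -0.001, -0.199]
contact_force: [0.6, -0.4, -0.5]
opening: 0.999
grasp_force: 0.0
```

Emit:
servo_tool([
  {"x":0,"y":0,"z":0,"rx":0,"ry":0,"rz":0,"gripper":-1},
  {"x":0,"y":0,"z":0,"rx":0,"ry":0,"rz":0,"gripper":-1},
  {"x":0,"y":0,"z":0,"rx":0,"ry":0,"rz":0,"gripper":-1},
], newtons=40)

```text
clock: 2.35
eef_pos: [500.0, -160.3, 231.3]
tcp_rot: [3.141, 0.0, -0.197]
contact_force: [0.2, -0.2, -0.1]
opening: 0.513
grasp_force: 0.0
```

```bash
python3 - <<'E'
from h import *
print(r.sense()["eef_pos"],r.sense()["tcp_rot"],r.sense()["opening"],r.camera_params("wrist")["eye"])
cv2.imwrite("pics/w2.png",r.grab_frame("wrist"))
for n in("lever_pad","key_mid","slide_jaw"):
    print(n,[(d["box"],round(d["conf"],2)) for d in r.recognise(n,"wrist")[:3]])
E
```

```text
[ 500.00702727 -160.27719854  231.29694201] [ 3.14122711e+00  6.20478023e-05 -1.96796844e-01] 0.5126707712290285 [ 576.25766318 -175.26954662  373.83515184]
lever_pad [([302.5, 203.1, 24.3, 91.0], 0.9)]
key_mid [([280.2, 130.0, 64.8, 48.4], 0.88), ([265.6, 2.2, 77.9, 51.3], 0.69), ([434.4, 42.5, 93.8, 83.6], 0.69)]
slide_jaw [([236.7, 117.6, 70.7, 75.0], 0.77)]
```

View pics/w2.png

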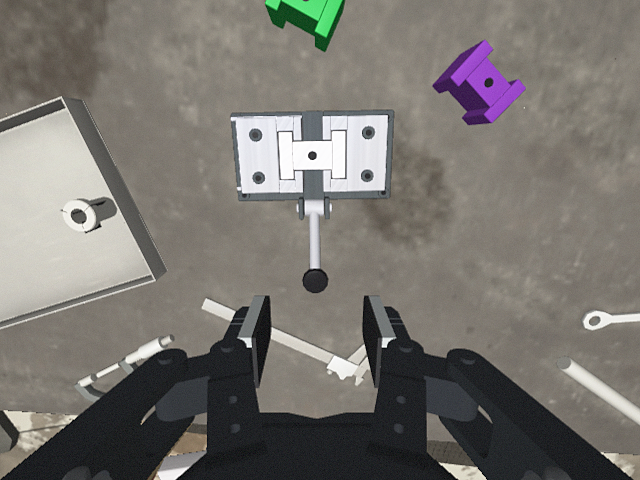

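Wrist view: key hole at (312.5,155.5), pad centre at (315,280), jaw top-edge line about level. Collet bore at (80,214).

```bash
python3 - <<'E'
from h import *
k=ray("wrist",312.5,155.5,74);p=ray("wrist",315,280,74)
d=(k-p)[:2];print(k,p,np.linalg.norm(d),np.arctan2(d[1],d[0]))
a,b=ray("wrist",255.5,135,74),ray("wrist",368.5,132,74);c,e=ray("wrist",258.5,178,74),ray("wrist",367.5,176,74)
for a,b in((a,b),(c,e)): d=(a-b)[:2];print(a,b,np.arctan2(d[1],d[0])-np.pi/2)
print(ray("wrist",80,214,47))
for q in((65,97),(163,276)):print("tray",ray("wrist",*q,32))
E
```

```text
[ 563.42555332 -170.04678733   74.        ] [ 447.00692916 -148.82810626   74.        ] 118.3365052668454 -0.1802829973542305
[ 589.69151166 -125.44680583   74.        ] [ 573.05706332 -220.9628405    74.        ] -0.17242416769558822
[ 553.88465984 -118.91996989   74.        ] [ 536.5256443  -214.56999521   74.        ] -0.17953066429390652
[552.51053467  71.09805315  47.        ]
tray [660.10402352  49.96422221  32.        ]
tray [467.04006615  20.52086601  32.        ]
```

Emit:
servo_tool([
  {"x":-14,"y":3,"z":-30,"rx":0,"ry":0,"rz":0.017,"gripper":-1},
  {"x":-28,"y":6,"z":-65,"rx":0,"ry":0,"rz":0.017,"gripper":-1},
  {"x":-42,"y":9,"z":-100,"rx":0,"ry":0,"rz":0.017,"gripper":-1},
  {"x":-55,"y":11,"z":-130,"rx":0,"ry":0,"rz":0.017,"gripper":-1},
  {"x":-55,"y":11,"z":-145,"rx":0,"ry":0,"rz":0.017,"gripper":-1},
  {"x":-55,"y":11,"z":-145,"rx":0,"ry":0,"rz":0.017,"gripper":-1},
  {"x":-55,"y":11,"z":-145,"rx":0,"ry":0,"rz":0.017,"gripper":-1},
], newtons=40)

```text
clock: 3.25
eef_pos: [445.6, -149.3, 86.7]
tcp_rot: [3.142, -0.0, -0.181]
contact_force: [-0.2, -0.1, 0.3]
opening: 0.003
grasp_force: 0.0
```

```bash
python3 - <<'E'
from h import *
i=r.grab_frame("wrist")
cv2.imwrite("pics/w3.png",i[100:480,120:520])
print(r.sense()["eef_pos"], proj("wrist",r.sense()["eef_pos"]))
E
```

```text
[ 446.16878951 -149.35675088   87.16149312] [316.44005655 308.6714594 ]
```

View pics/w3.png

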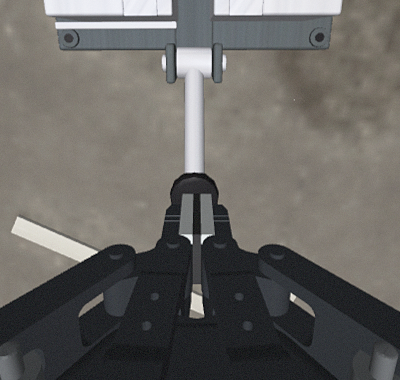

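The shut fingers stand over the pad, in line with the lever: pad at crop (194,187), tip at (196,209). Pressing along its arc now.

Emit:
servo_tool([
  {"x":0,"y":0,"z":-6,"rx":0,"ry":0,"rz":0,"gripper":-1},
  {"x":0,"y":0,"z":-12,"rx":0,"ry":0,"rz":0,"gripper":-1},
  {"x":-1,"y":0,"z":-16,"rx":0,"ry":0,"rz":0,"gripper":-1},
  {"x":-3,"y":0,"z":-20,"rx":0,"ry":0,"rz":0,"gripper":-1},
  {"x":-4,"y":1,"z":-22,"rx":0,"ry":0,"rz":0,"gripper":-1},
  {"x":-5,"y":1,"z":-23,"rx":0,"ry":0,"rz":0,"gripper":-1},
], newtons=40)

```text
clock: 3.9
eef_pos: [439.7, -147.8, 63.4]
tcp_rot: [3.141, 0.001, -0.18]
contact_force: [-3.5, -0.6, 9.9]
opening: 0.004
grasp_force: 5.1
```

```bash
python3 - <<'E'
from h import *
i=r.grab_frame("wrist")
cv2.imwrite("pics/w4.png",i[100:480,120:520])
print(proj("wrist",r.sense()["eef_pos"]))
E
```

```text
[316.42634803 308.6595629 ]
```

View pics/w4.png

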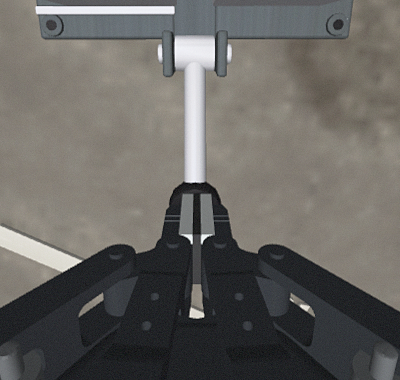

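Contact with about 10 N, tip centred on the pad, and the lever is moving. Continuing.

Emit:
servo_tool([
  {"x":-2,"y":0,"z":-4,"rx":0,"ry":0,"rz":0,"gripper":-1},
  {"x":-3,"y":1,"z":-8,"rx":0,"ry":0,"rz":0,"gripper":-1},
  {"x":-4,"y":1,"z":-12,"rx":0,"ry":0,"rz":0,"gripper":-1},
  {"x":-5,"y":1,"z":-16,"rx":0,"ry":0,"rz":0,"gripper":-1},
  {"x":-6,"y":1,"z":-20,"rx":0,"ry":0,"rz":0,"gripper":-1},
  {"x":-7,"y":1,"z":-23,"rx":0,"ry":0,"rz":0,"gripper":-1},
  {"x":-7,"y":1,"z":-26,"rx":0,"ry":0,"rz":0,"gripper":-1},
  {"x":-7,"y":1,"z":-28,"rx":0,"ry":0,"rz":0,"gripper":-1},
], newtons=40)

```text
clock: 4.75
eef_pos: [431.7, -146.3, 35.0]
tcp_rot: [-3.141, 0.003, -0.18]
contact_force: [-6.3, -1.0, 8.2]
opening: 0.004
grasp_force: 4.9
```

Emit:
servo_tool([
  {"x":0,"y":0,"z":-2,"rx":0,"ry":0,"rz":0,"gripper":-1},
  {"x":0,"y":0,"z":-4,"rx":0,"ry":0,"rz":0,"gripper":-1},
  {"x":0,"y":0,"z":-5,"rx":0,"ry":0,"rz":0,"gripper":-1},
  {"x":0,"y":0,"z":-6,"rx":0,"ry":0,"rz":0,"gripper":-1},
  {"x":0,"y":0,"z":-6,"rx":0,"ry":0,"rz":0,"gripper":-1},
], newtons=40)

```text
clock: 5.25
eef_pos: [431.7, -146.4, 31.7]
tcp_rot: [-3.142, 0.003, -0.18]
contact_force: [-18.9, 2.8, 58.9]
opening: -0.002
grasp_force: 29.6
```

The lever is on its stop: force jumped to 59 N with no more travel. Backing off and looking at the key.

Emit:
servo_tool([
  {"x":0,"y":0,"z":40,"rx":0,"ry":0,"rz":0,"gripper":-1},
  {"x":0,"y":0,"z":80,"rx":0,"ry":0,"rz":0,"gripper":-1},
  {"x":15,"y":-3,"z":120,"rx":0,"ry":0,"rz":0,"gripper":1},
  {"x":45,"y":-8,"z":155,"rx":0,"ry":0,"rz":0,"gripper":1},
  {"x":80,"y":-15,"z":185,"rx":0,"ry":0,"rz":0,"gripper":1},
  {"x":110,"y":-20,"z":200,"rx":0,"ry":0,"rz":0,"gripper":1},
  {"x":110,"y":-20,"z":200,"rx":0,"ry":0,"rz":0,"gripper":1},
  {"x":110,"y":-20,"z":200,"rx":0,"ry":0,"rz":0,"gripper":1},
], newtons=40)

```text
clock: 6.05
eef_pos: [543.1, -166.5, 228.8]
tcp_rot: [-3.142, 0.001, -0.18]
contact_force: [-0.4, 0.9, -1.0]
opening: 0.996
grasp_force: 0.0
```

```bash
python3 - <<'E'
from h import *
i=r.grab_frame("wrist")
cv2.imwrite("pics/w5.png",cv2.resize(i[80:330,200:450],None,fx=2.2,fy=2.2,interpolation=cv2.INTER_CUBIC))
print(r.sense()["eef_pos"],r.sense()["tcp_rot"])
for n in("lever_pad","key_mid"): print(n,[(d["box"],round(d["conf"],2)) for d in r.recognise(n,"wrist")[:3]])
for z in(74,101): print(proj("wrist",[562.5,-170.5,z]))
E
```

```text
[ 542.09722508 -166.28675383  228.15753573] [-3.14133779e+00  2.25115471e-03 -1.80008410e-01]
lever_pad [([305.7, 242.1, 21.8, 73.8], 0.58)]
key_mid [([434.7, 97.4, 87.4, 77.3], 0.87), ([282.4, 180.7, 68.4, 52.8], 0.69), ([274.7, 13.8, 77.8, 85.4], 0.59)]
[316.87525398 204.32564695]
[316.92754437 210.52460998]
```

View pics/w5.png

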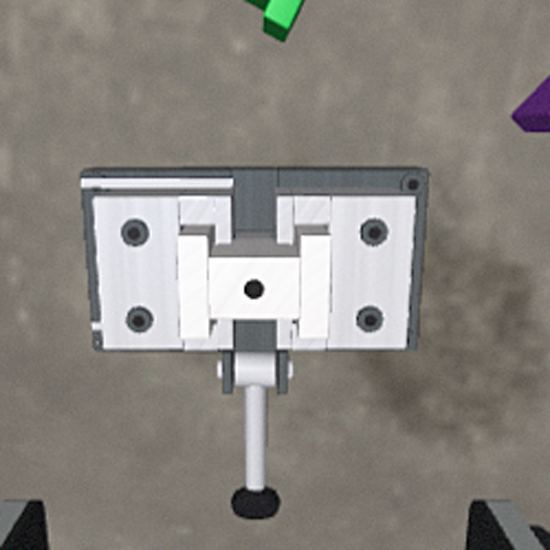

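The key has risen. Its hole is at full-image (315.4,211.3), against a predicted (316.9,210.5), which puts the key at about (562,-169.7) with yaw -0.18. Descending to grip end to end.

Emit:
servo_tool([
  {"x":10,"y":-2,"z":-20,"rx":0,"ry":0,"rz":0,"gripper":1},
  {"x":20,"y":-3.3,"z":-50,"rx":0,"ry":0,"rz":0,"gripper":1},
  {"x":20,"y":-3.3,"z":-85,"rx":0,"ry":0,"rz":0,"gripper":1},
  {"x":20,"y":-3.3,"z":-110,"rx":0,"ry":0,"rz":0,"gripper":1},
  {"x":20,"y":-3.3,"z":-130,"rx":0,"ry":0,"rz":0,"gripper":1},
  {"x":20,"y":-3.3,"z":-145,"rx":0,"ry":0,"rz":0,"gripper":1},
  {"x":20,"y":-3.3,"z":-152,"rx":0,"ry":0,"rz":0,"gripper":1},
  {"x":20,"y":-3.3,"z":-152,"rx":0,"ry":0,"rz":0,"gripper":1},
], newtons=20)

```text
clock: 7.0
eef_pos: [562.6, -169.8, 76.5]
tcp_rot: [-3.141, 0.002, -0.18]
contact_force: [0.7, 0.2, -0.3]
opening: 1.0
grasp_force: 0.0
```

Emit:
servo_tool([
  {"x":0,"y":0,"z":0,"rx":0,"ry":0,"rz":0,"gripper":0.3},
  {"x":0,"y":0,"z":0,"rx":0,"ry":0,"rz":0,"gripper":0.3},
  {"x":0,"y":0,"z":0,"rx":0,"ry":0,"rz":0,"gripper":0.3},
], newtons=20)

```text
clock: 7.3
eef_pos: [564.0, -170.2, 78.4]
tcp_rot: [3.141, -0.002, -0.18]
contact_force: [0.6, 1.1, 2.6]
opening: 0.672
grasp_force: 27.2
```

Emit:
servo_tool([
  {"x":0,"y":0,"z":0,"rx":0,"ry":0,"rz":0,"gripper":-1},
  {"x":0,"y":0,"z":0,"rx":0,"ry":0,"rz":0,"gripper":-1},
  {"x":0,"y":0,"z":0,"rx":0,"ry":0,"rz":0,"gripper":-1},
], newtons=60)

```text
clock: 7.6
eef_pos: [564.0, -170.1, 77.8]
tcp_rot: [3.141, -0.002, -0.18]
contact_force: [1.2, 0.4, 3.5]
opening: 0.664
grasp_force: 65.5
```

Emit:
servo_tool([
  {"x":0,"y":0,"z":3,"rx":0,"ry":0,"rz":0,"gripper":-1},
  {"x":0,"y":0,"z":6,"rx":0,"ry":0,"rz":0,"gripper":-1},
  {"x":0,"y":0,"z":9,"rx":0,"ry":0,"rz":0,"gripper":-1},
  {"x":0,"y":0,"z":12,"rx":0,"ry":0,"rz":0,"gripper":-1},
], newtons=60)

```text
clock: 8.0
eef_pos: [563.2, -170.0, 89.2]
tcp_rot: [-3.142, 0.0, -0.18]
contact_force: [2.2, 0.3, -4.7]
opening: 0.665
grasp_force: 64.9
```

Side forces are low, so I'm continuing straight up.

Emit:
servo_tool([
  {"x":0,"y":0,"z":4,"rx":0,"ry":0,"rz":0,"gripper":-1},
  {"x":0,"y":0,"z":8,"rx":0,"ry":0,"rz":0,"gripper":-1},
  {"x":0,"y":0,"z":13,"rx":0,"ry":0,"rz":0,"gripper":-1},
  {"x":0,"y":0,"z":18,"rx":0,"ry":0,"rz":0,"gripper":-1},
  {"x":0,"y":0,"z":25,"rx":0,"ry":0,"rz":0,"gripper":-1},
  {"x":0,"y":0,"z":35,"rx":0,"ry":0,"rz":0,"gripper":-1},
  {"x":0,"y":0,"z":50,"rx":0,"ry":0,"rz":0,"gripper":-1},
  {"x":0,"y":0,"z":65,"rx":0,"ry":0,"rz":0,"gripper":-1},
  {"x":0,"y":0,"z":80,"rx":0,"ry":0,"rz":0,"gripper":-1},
  {"x":0,"y":0,"z":80,"rx":0,"ry":0,"rz":0,"gripper":-1},
], newtons=60)

```text
clock: 9.0
eef_pos: [564.9, -170.5, 172.4]
tcp_rot: [3.141, -0.005, -0.18]
contact_force: [0.2, -0.0, -2.3]
opening: 0.665
grasp_force: 65.3
```

The key is out cleanly. Carrying it to the tray centre at about (543,187) and turning so the fingers open along the tray's x.

Emit:
servo_tool([
  {"x":-1,"y":20,"z":0,"rx":0,"ry":0,"rz":0.1,"gripper":-1},
  {"x":-2,"y":45,"z":0,"rx":0,"ry":0,"rz":0.22,"gripper":-1},
  {"x":-3,"y":70,"z":0,"rx":0,"ry":0,"rz":0.35,"gripper":-1},
  {"x":-5,"y":95,"z":0,"rx":0,"ry":0,"rz":0.48,"gripper":-1},
  {"x":-6,"y":120,"z":0,"rx":0,"ry":0,"rz":0.61,"gripper":-1},
  {"x":-8,"y":145,"z":0,"rx":0,"ry":0,"rz":0.74,"gripper":-1},
  {"x":-9,"y":170,"z":0,"rx":0,"ry":0,"rz":0.87,"gripper":-1},
  {"x":-10,"y":195,"z":0,"rx":0,"ry":0,"rz":1.0,"gripper":-1},
  {"x":-11,"y":220,"z":0,"rx":0,"ry":0,"rz":1.13,"gripper":-1},
  {"x":-12,"y":245,"z":0,"rx":0,"ry":0,"rz":1.26,"gripper":-1},
], newtons=60)

```text
clock: 10.0
eef_pos: [550.9, 76.0, 169.1]
tcp_rot: [-3.141, 0.0, 1.085]
contact_force: [0.8, -0.1, -4.2]
opening: 0.663
grasp_force: 65.2
```

Emit:
servo_tool([
  {"x":-1,"y":25,"z":0,"rx":0,"ry":0,"rz":0.13,"gripper":-1},
  {"x":-3,"y":50,"z":0,"rx":0,"ry":0,"rz":0.26,"gripper":-1},
  {"x":-4,"y":75,"z":0,"rx":0,"ry":0,"rz":0.39,"gripper":-1},
  {"x":-6,"y":95,"z":0,"rx":0,"ry":0,"rz":0.5,"gripper":-1},
  {"x":-7,"y":112,"z":0,"rx":0,"ry":0,"rz":0.61,"gripper":-1},
  {"x":-7,"y":112,"z":0,"rx":0,"ry":0,"rz":0.61,"gripper":-1},
  {"x":-7,"y":112,"z":0,"rx":0,"ry":0,"rz":0.61,"gripper":-1},
], newtons=60)

```text
clock: 10.7
eef_pos: [544.0, 187.0, 169.0]
tcp_rot: [-3.141, 0.0, 1.689]
contact_force: [-1.4, 0.0, -3.7]
opening: 0.665
grasp_force: 65.3
```

```bash
python3 - <<'E'
from h import *
cv2.imwrite("pics/w6.png",r.grab_frame("wrist"))
print(r.sense()["eef_pos"],r.sense()["tcp_rot"],r.sense()["contact_force"])
for P in([543,187,2],[543,247,2],[543,127,2]): print(proj("wrist",P))
E
```

```text
[544.07327113 186.53338931 169.049013  ] [-3.14106068e+00  4.43888098e-04  1.68798187e+00] [-0.16812523 -0.52057501 -2.98460425]
[316.03552479 224.58528665]
[323.83001218 160.81472027]
[309.09095916 281.40222167]
```

View pics/w6.png

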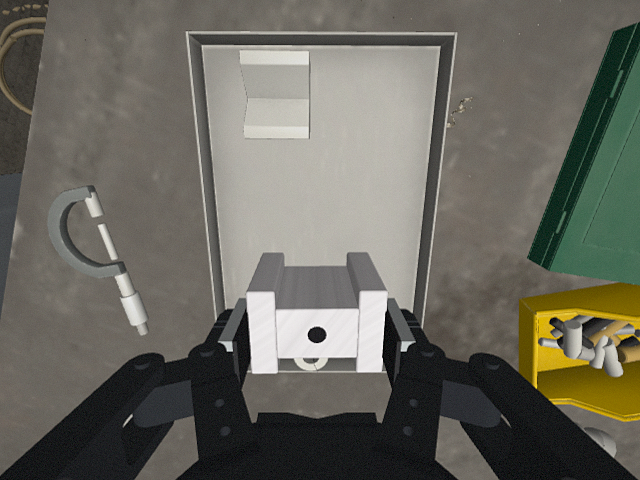

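The key hangs square in the fingers, centred at (317,335). The vee block (275,95) and collet (310,362) are well clear of the spot at (316,225). Lowering.

Emit:
servo_tool([
  {"x":0,"y":0,"z":-25,"rx":0,"ry":0,"rz":0,"gripper":-1},
  {"x":0,"y":0,"z":-60,"rx":0,"ry":0,"rz":0,"gripper":-1},
  {"x":0,"y":0,"z":-95,"rx":0,"ry":0,"rz":0,"gripper":-1},
  {"x":0,"y":0,"z":-118,"rx":0,"ry":0,"rz":0,"gripper":-1},
  {"x":0,"y":0,"z":-128,"rx":0,"ry":0,"rz":0,"gripper":-1},
  {"x":0,"y":0,"z":-133,"rx":0,"ry":0,"rz":0,"gripper":-1},
  {"x":0,"y":0,"z":-136,"rx":0,"ry":0,"rz":0,"gripper":-1},
  {"x":0,"y":0,"z":-136,"rx":0,"ry":0,"rz":0,"gripper":-1},
], newtons=60)

```text
clock: 11.55
eef_pos: [545.0, 187.0, 34.0]
tcp_rot: [3.14, -0.0, 1.689]
contact_force: [-0.0, 0.9, -3.4]
opening: 0.663
grasp_force: 65.2
```

Emit:
servo_tool([
  {"x":0,"y":0,"z":-1,"rx":0,"ry":0,"rz":0,"gripper":-1},
  {"x":0,"y":0,"z":-2,"rx":0,"ry":0,"rz":0,"gripper":-1},
  {"x":0,"y":0,"z":-3,"rx":0,"ry":0,"rz":0,"gripper":-1},
  {"x":0,"y":0,"z":-4,"rx":0,"ry":0,"rz":0,"gripper":-1},
  {"x":0,"y":0,"z":-4,"rx":0,"ry":0,"rz":0,"gripper":-1},
], newtons=60)

```text
clock: 12.05
eef_pos: [544.7, 187.2, 30.9]
tcp_rot: [3.141, -0.0, 1.69]
contact_force: [-5.9, -1.5, 13.3]
opening: 0.664
grasp_force: 67.3
```

Touchdown: the vertical force rose from -3 to +13 N. Releasing, then rising straight up.

Emit:
servo_tool([
  {"x":0,"y":0,"z":1,"rx":0,"ry":0,"rz":0,"gripper":-1},
  {"x":0,"y":0,"z":2,"rx":0,"ry":0,"rz":0,"gripper":1},
  {"x":0,"y":0,"z":2,"rx":0,"ry":0,"rz":0,"gripper":1},
  {"x":0,"y":0,"z":2,"rx":0,"ry":0,"rz":0,"gripper":1},
  {"x":0,"y":0,"z":2,"rx":0,"ry":0,"rz":0,"gripper":1},
  {"x":0,"y":0,"z":15,"rx":0,"ry":0,"rz":0,"gripper":1},
  {"x":0,"y":0,"z":40,"rx":0,"ry":0,"rz":0,"gripper":1},
  {"x":0,"y":0,"z":80,"rx":0,"ry":0,"rz":0,"gripper":1},
  {"x":0,"y":0,"z":120,"rx":0,"ry":0,"rz":0,"gripper":1},
  {"x":0,"y":0,"z":150,"rx":0,"ry":0,"rz":0,"gripper":1},
], newtons=60)

```text
clock: 13.05
eef_pos: [544.9, 187.2, 182.7]
tcp_rot: [3.139, -0.001, 1.69]
contact_force: [-0.2, -0.1, 0.0]
opening: 1.002
grasp_force: 0.0
```

Emit:
servo_tool([
  {"x":5,"y":-35,"z":0,"rx":0,"ry":0,"rz":-0.05,"gripper":-1},
  {"x":10,"y":-80,"z":0,"rx":0,"ry":0,"rz":-0.1,"gripper":-1},
  {"x":16,"y":-125,"z":0,"rx":0,"ry":0,"rz":-0.15,"gripper":-1},
  {"x":22,"y":-170,"z":0,"rx":0,"ry":0,"rz":-0.2,"gripper":-1},
  {"x":28,"y":-210,"z":0,"rx":0,"ry":0,"rz":-0.25,"gripper":-1},
  {"x":33,"y":-245,"z":0,"rx":0,"ry":0,"rz":-0.3,"gripper":-1},
  {"x":35,"y":-262,"z":0,"rx":0,"ry":0,"rz":-0.3,"gripper":-1},
  {"x":35,"y":-262,"z":0,"rx":0,"ry":0,"rz":-0.3,"gripper":-1},
], newtons=40)

```text
clock: 13.85
eef_pos: [579.5, -76.8, 179.9]
tcp_rot: [3.141, 0.0, 1.388]
contact_force: [-0.1, 0.3, 0.2]
opening: 0.0
grasp_force: 0.0
```

```bash
python3 - <<'E'
from h import *
cv2.imwrite("pics/w7.png",r.grab_frame("wrist")[100:480,120:520])
s=r.sense();print(s["eef_pos"],s["tcp_rot"],s["opening"])
E
```

```text
[579.2496289  -75.3310859  179.73112714] [ 3.14142070e+00 -4.17714967e-04  1.38898134e+00] 0.002898006162910954
```

Emit:
servo_tool([
  {"x":0,"y":0,"z":-35,"rx":0,"ry":0,"rz":0,"gripper":-1},
  {"x":0,"y":0,"z":-75,"rx":0,"ry":0,"rz":0,"gripper":-1},
  {"x":0,"y":0,"z":-110,"rx":0,"ry":0,"rz":0,"gripper":-1},
  {"x":0,"y":0,"z":-130,"rx":0,"ry":0,"rz":0,"gripper":-1},
  {"x":0,"y":0,"z":-138,"rx":0,"ry":0,"rz":0,"gripper":-1},
  {"x":0,"y":0,"z":-138,"rx":0,"ry":0,"rz":0,"gripper":-1},
  {"x":-1,"y":-6,"z":-138,"rx":0,"ry":0,"rz":0,"gripper":-1},
  {"x":-2,"y":-12,"z":-138,"rx":0,"ry":0,"rz":0,"gripper":-1},
  {"x":-3,"y":-16,"z":-138,"rx":0,"ry":0,"rz":0,"gripper":-1},
], newtons=40)

```text
clock: 14.8
eef_pos: [577.0, -91.7, 42.5]
tcp_rot: [3.14, 0.0, 1.39]
contact_force: [-0.3, -1.0, -1.0]
opening: 0.002
grasp_force: 0.0
```

Emit:
servo_tool([
  {"x":-0.5,"y":-3,"z":0,"rx":0,"ry":0,"rz":0,"gripper":-1},
  {"x":-1,"y":-6,"z":0,"rx":0,"ry":0,"rz":0,"gripper":-1},
  {"x":-1.6,"y":-9,"z":0,"rx":0,"ry":0,"rz":0,"gripper":-1},
  {"x":-2.2,"y":-12,"z":0,"rx":0,"ry":0,"rz":0,"gripper":-1},
  {"x":-2.7,"y":-15,"z":0,"rx":0,"ry":0,"rz":0,"gripper":-1},
], newtons=40)

```text
clock: 15.3
eef_pos: [573.9, -106.1, 41.4]
tcp_rot: [3.141, -0.0, 1.39]
contact_force: [1.2, 2.6, 2.4]
opening: -0.003
grasp_force: 1.6
```

Force of about 3 N: the jaw is moving. Pushing on until it stops.

Emit:
servo_tool([
  {"x":-0.4,"y":-2,"z":0,"rx":0,"ry":0,"rz":0,"gripper":-1},
  {"x":-0.7,"y":-4,"z":0,"rx":0,"ry":0,"rz":0,"gripper":-1},
  {"x":-1,"y":-6,"z":0,"rx":0,"ry":0,"rz":0,"gripper":-1},
  {"x":-1.1,"y":-6,"z":0,"rx":0,"ry":0,"rz":0,"gripper":-1},
], newtons=40)

```text
clock: 15.7
eef_pos: [572.7, -111.9, 41.3]
tcp_rot: [3.141, -0.0, 1.389]
contact_force: [3.2, 4.1, 0.9]
opening: 0.002
grasp_force: 2.3
```

Emit:
servo_tool([
  {"x":-0.2,"y":-1,"z":0,"rx":0,"ry":0,"rz":0,"gripper":-1},
  {"x":-0.4,"y":-2,"z":0,"rx":0,"ry":0,"rz":0,"gripper":-1},
  {"x":-0.5,"y":-3,"z":0,"rx":0,"ry":0,"rz":0,"gripper":-1},
  {"x":-0.7,"y":-4,"z":0,"rx":0,"ry":0,"rz":0,"gripper":-1},
  {"x":-0.7,"y":-4,"z":0,"rx":0,"ry":0,"rz":0,"gripper":-1},
], newtons=40)

```text
clock: 16.2
eef_pos: [572.6, -112.0, 41.4]
tcp_rot: [3.141, -0.005, 1.388]
contact_force: [6.8, 27.6, 3.0]
opening: 0.001
grasp_force: 14.7
```

The jaw is home: it stalled at 28 N at the predicted place. Backing off, raising, and doing a final check.

Emit:
servo_tool([
  {"x":1,"y":8,"z":0,"rx":0,"ry":0,"rz":0,"gripper":-1},
  {"x":4,"y":22,"z":0,"rx":0,"ry":0,"rz":0,"gripper":-1},
  {"x":4,"y":22,"z":40,"rx":0,"ry":0,"rz":0,"gripper":-1},
  {"x":4,"y":22,"z":85,"rx":0,"ry":0,"rz":0,"gripper":-1},
  {"x":-15,"y":25,"z":130,"rx":0,"ry":0,"rz":0,"gripper":-1},
  {"x":-40,"y":30,"z":170,"rx":0,"ry":0,"rz":0,"gripper":-1},
  {"x":-70,"y":35,"z":200,"rx":0,"ry":0,"rz":0,"gripper":-1},
  {"x":-110,"y":40,"z":220,"rx":0,"ry":0,"rz":0,"gripper":-1},
  {"x":-150,"y":40,"z":230,"rx":0,"ry":0,"rz":0,"gripper":-1},
  {"x":-150,"y":40,"z":230,"rx":0,"ry":0,"rz":0,"gripper":-1},
], newtons=40)

```text
clock: 17.2
eef_pos: [417.9, -75.7, 272.3]
tcp_rot: [-3.141, 0.001, 1.389]
contact_force: [-0.3, -0.6, -0.8]
opening: 0.001
grasp_force: 0.0
```

```bash
python3 - <<'E'
from h import *
f=lambda i,k:cv2.resize(i,None,fx=k,fy=k,interpolation=cv2.INTER_CUBIC)
a=f(r.grab_frame("side")[180:410,260:400],2.5);b=f(r.grab_frame("top")[180:295,170:330],2.7);c=f(r.grab_frame("top")[195:295,360:470],2.7)
o=np.zeros((600,800,3),np.uint8)
o[:a.shape[0],:a.shape[1]]=a;o[:b.shape[0],355:355+b.shape[1]]=b;o[315:315+c.shape[0],355:355+c.shape[1]]=c
cv2.imwrite("pics/fin.png",o)
E
```

```text
(no output)
```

View pics/fin.png

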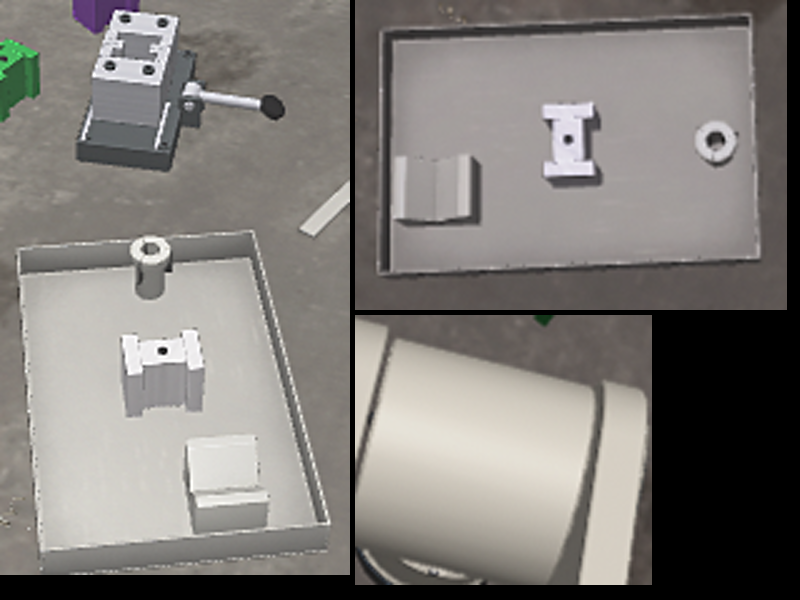

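The key stands upright in the middle of the tray (side crop (163,375)) and the vee block and collet are where they were. The jaws are together, the lever is down and the arm is clear.

```bash
python3 -c "
from rig import r
print(r.sign_off())"
```

```text
the job is handed in; nothing more can be done
None
```

The job is handed in at about 17 s: the lever is fully down, the key was lifted straight out and stands upright mid-tray, the vee block and collet look undisturbed, and the sliding jaw is home. One contact went above 40 N: about 59 N through the fingertips when the lever met its stop, which I took as outside the 40 N limit on the arm and gripper body.

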